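# Get the serving tray out of the middle of the food-box stack

### The job

A wooden serving tray has ended up in the middle of the stack of food boxes. Lift the small box and the round tub standing on it off the tray and set them aside; then slide the empty tray across, without picking it up, until it sits squarely in the middle of the low plywood riser next to the stack; then put the small box back squarely on the middle of the big box's lid, lined up with it, with the tub standing on the small box. Keep the tub upright all the time, do not push the big box out of place, and leave the crockery and everything else where it is.

Things in the scene. Friction and masses are not known exactly. Their poses are not given: they have to be found in the camera images.
- big_box: Big food storage box, bottom of the stack, standing loose on the worktop: translucent body, flat white lid without a rim. 170 (x) x 200 (y) x 70 mm high, about 1.6 kg. Origin: centre of its underside; its lid's top is at z = 70 mm; z up. The worktop beside the half of it nearer the robot, on the side away from the riser, is free for 190 mm.
- tray: Wooden serving tray lying loose on the big box's lid with the small box in it: 160 (x) x 190 (y) x 19 mm overall, upright rim 6 mm thick all round, floor 6 mm thick (so the rim stands 13 mm above the floor), about 0.4 kg. Origin: centre of its underside; z up. It is the only rimmed tray in the scene.
- small_box: Small oblong food box, translucent with flat white lid flush with its sides: 60 (x) x 140 (y) x 42 mm high, about 0.25 kg. Starts in the tray, its long side roughly along the tray's. Origin: centre of its underside; z up. Can be gripped across its 60 mm width (its x), where at least 30 mm is free to the tray's rim either side.
- tub: Small round tub with a white lid, standing loose on the small box's lid: 48 mm in diameter, 28 mm high, about 0.06 kg. Origin: centre of its underside; z up. It slides off if the small box is tilted or jerked.
- riser: Low plywood shelf riser (board on two legs), fixed to the worktop to the left or right of the stack, empty: 190 (x) x 220 (y) mm, top 67 mm above its origin, 3 mm lower than the big box's lid. Origin: centre of its footprint; z up. Its y axis lies along the line from big box to riser, either way, within 0.15 rad; the gap between the two is 10 to 35 mm.
- mug_a: Bystander: white mug standing upside down in front of the riser, 80 mm in diameter, 88 mm high. Origin: centre of its underside.
- mug_b: Bystander: a like mug upside down to the left of stack and riser, at the back, 80 mm in diameter, 88 mm high. Origin: centre of its underside.
- glass_a: Bystander: upside-down glass tumbler behind the stack and riser, 72 mm in diameter, 105 mm high. Origin: centre of its underside.
- glass_b: Bystander: a like tumbler to the right of stack and riser, at the back, 72 mm in diameter, 105 mm high. Origin: centre of its underside.
- bowls: Bystander: pile of white bowls at the left side of the worktop, 130 mm in diameter, 87 mm high. Origin: centre of its underside.
- plates: Bystander: pile of white plates at the right side of the worktop, 230 mm in diameter, 71 mm high. Origin: centre of its underside.
Mind the look-alikes: they are no part of the job. Several things have the shape of the tub; the one meant has the colours described above. Several things have the shape of the tray; the one meant has the colours described above.

How it is judged:
By the outcome, as a careful person would: the job done as asked, in the order asked, and still so for the second after the job is handed in, with the robot touching nothing.
It also fails if it takes over 64 s, if anything falls off the work surface, if the arm or the gripper's body presses on something with over 40 N, if the wrist force passes 120 N, or if a joint passes its speed limit or range.

### The arm

A 6-joint arm with a two-finger parallel gripper is mounted at the origin on the work surface. World frame = base frame: x ahead of the robot, y to its left, z up, the work surface at z = 0. Lengths are in m, angles in rad, forces in N, time in s.
With the tool pointing down it reaches from about 0.325 to 0.75 m from the base axis. Payload 7.6 kg.
Tool frame: the origin (TCP) lies at the very end of the fingers, on their centre line; the grasp point (between the pads) lies 19 mm behind it (env.grasp_offset is the distance from the TCP to the grasp point, in m); z points along the fingers, y is the direction in which the jaws open and shut (so a half turn about z gives the same grasp; the last joint's range is limited). The gripper opens to 85 mm and grips with 20 to 120 N. Pads are 22 mm wide; open, the fingers measure 114 mm over their backs; the gripper's body (76 mm by 85 mm) begins 54 mm behind the grasp point. The pads swing forward as they close: fully open they stand 13 mm farther back than shut.
Start: joints at [-1.192, 0.052, 1.401, -0, 1.689, -0.07], TCP at [0.228, -0.473, 0.209] pointing down, gripper open.
Joint ranges: [-2.9, 2.9], [-0.91, 2.17], [0.12, 2.37], [-1.06, 4.2], [0.26, 2.73], [-2.93, 2.93]. Speed limits (rad/s): [2.57, 2.57, 3.01, 3.14, 3.14, 3.14].

### API

Orientations are given as a unit quaternion [x, y, z, w].
In Python, from cell import env gives the robot as it stands.
- The arm moves only by the tool step_arm, never from a script. Its arguments are lists of equal length, an entry for each row: "dp": the shift along the tool's x, y, z in m, a list of three; "roll": the turn about the tool's z in rad; "claw": the opening, from 0 (shut) to 1 (fully open). A call has 1 to 20 rows; each row shifts and turns the commanded pose from where the row before left it, along the tool's axes as they then stand; what a row does not reach is not made up. A row lasts 1/12 s, in which the tool goes at most 41.7 mm and 7.16 degrees, less where a joint would pass 70% of its speed; a pose out of reach is approached as far as the arm can. A call with a gripper value outside its range is refused whole. The fingers move at their own pace and stop on an object; the grip force is fixed at half the most. Time passes only in rows, so rows that do not move let the fingers close. It gives the time, the measured TCP pose, the force and the opening at its end, in the units of the state.
- env.get_state(): the state, without advancing time (a new reading comes with each control period).
- env.grab_frame(name): name is "scene" or "top"; returns the picture (420x560x3 uint8, red, green, blue); there is no depth.
- env.camera_params(name): a dict with "fx", "fy", "cx", "cy" (pixels), "origin" and "rotation" of the camera in the world. Camera axes: x right, y down, z forward; pixel columns grow to the right and rows downward; lengths in m; the calibration is good to about 2 mm. A picture is of the moment at which its call begins. camera_params takes no time and is no camera call.
- env.job_done(): hands the job in, once; it reports no verdict.
Trained networks look in the newest picture that a camera, given by its name, has taken for a name from the list of things; names that differ only in an ending like _2 or _b are one class to them, and where a whole thing is asked for, a point or a joint stands for the part that bears it (a point fixed in the world has none). Each returns a list of dicts, best first, with "confidence" (0 to 1); they miss things now and then, are a little off and sometimes report something else, mostly with a low value. They report only what shows in the picture. A call takes as long as a camera call. They do not tell look-alikes from the thing itself.
- env.regions_of(camera, query): "pixels" (420x560 bool, what is visible of it) and "centre" ([column, row] in pixels, amid what is visible of it).
- env.place_of(camera, query): "centre" ([column, row] in pixels: a listed point, or the origin of a listed thing).
The state is a dict: "time_s": time; "joint_pos": joint angles; "joint_velocities": joint speeds; "tau": joint torques, N m; "ee_pos": TCP position; "eef_rot": TCP orientation; "wrist_force": force on the tool from outside, world axes, zero at the start; "ft_torque": the same for the moment, N m; "opening": finger opening in m.
Only numpy, scipy, OpenCV 4.12 (cv2) and the standard library are available. Lean on these libraries where they do the work, as an engineer would, in place of code of your own. Each camera call takes 0.05 s, during which the arm holds its last target. There are 200 camera calls.

## Working session

There is one attempt and no reset: what is moved stays moved. The work goes in short steps, Python scripts to look and compute and a tool call to move; the robot and the scene stay as the last step left them, time stands still between calls to the robot, and variables do not carry over. Pictures are saved under pics/ and viewed, about 8 in all and at most 12, crops included, and the job is handed in when it is done.

Besides the shell and the picture viewer there is one more tool, called after "Request:" as name(argument=value, ...) on one line, values as JSON. step_arm: Moves the arm, as the interface text tells. Its arguments: {"type":"object","properties":{"dp":{"type":"array"},"roll":{"type":"array"},"claw":{"type":"array"}},"required":["dp","roll","claw"]}

```bash
ls; mkdir -p pics
cat > h.py <<'E'
import numpy as np, cv2
from cell import env
def save(n,im): cv2.imwrite(f'pics/{n}.png',im[:,:,::-1])
def ray(c,uv):
    p=env.camera_params(c); R=np.array(p['rotation']);o=np.array(p['origin'])
    d=R@np.array([(uv[0]-p['cx'])/p['fx'],(uv[1]-p['cy'])/p['fy'],1.]); return o,d
def at(c,uv,z):
    o,d=ray(c,uv); return (o+d*(z-o[2])/d[2])
def proj(c,P):
    p=env.camera_params(c); q=(np.array(P)-np.array(p['origin']))@np.array(p['rotation']); return np.array([p['fx']*q[0]/q[2]+p['cx'],p['fy']*q[1]/q[2]+p['cy']])
E
python3 - <<'E'
from h import *
a=env.grab_frame('top');b=env.grab_frame('scene')
save('top0',a);save('scene0',b)
for c in('top','scene'):
    p=env.camera_params(c);print(c,p)
s=env.get_state();print(s)
for n,z in(('big_box',.0),('tray',.07),('small_box',.076),('tub',.118),('riser',0)):
    for c in('top','scene'):
        for r in env.place_of(c,n)[:3]: print(n,c,round(r['confidence'],2),np.round(r['centre']),at(c,r['centre'],z).round(3))
E
```

```text
pics
top {'fx': 408.61966142294233, 'fy': 408.61966142294233, 'cx': 293.7753416490306, 'cy': 214.325102914822, 'origin': array([ 0.29269571, -0.01212729,  1.47092457]), 'rotation': array([-0.69382674,  0.71340494, -0.06815214,  0.07080348])}
scene {'fx': 427.5745834756641, 'fy': 427.5745834756641, 'cx': 273.2849076001635, 'cy': 202.54996820821046, 'origin': array([ 1.31270357, -0.1800887 ,  1.14755981]), 'rotation': array([ 0.74768286,  0.58723172, -0.19575658, -0.24043422])}
{'time_s': 0.1, 'joint_pos': array([-1.19227630e+00,  5.27766230e-02,  1.40163670e+00, -9.40084961e-06,
        1.68865107e+00, -7.02965027e-02]), 'joint_velocities': array([-0.0007111 , -0.00195963, -0.00347862, -0.00118055, -0.00181702,
       -0.00013891]), 'tau': array([ 2.09763086e-03, -3.82581711e+01, -3.60984528e+01,  6.65698238e-06,
        4.75958645e-03, -5.72898443e-06]), 'ee_pos': array([ 0.22769855, -0.47269713,  0.20834839]), 'eef_rot': array([ 9.74925814e-01,  2.22528908e-01, -1.17570803e-04, -7.26432452e-04]), 'wrist_force': array([0.39276462, 0.51658054, 0.02453891]), 'ft_torque': array([-0.05061565, -0.01229334,  0.0179594 ]), 'opening': 0.08552870203421749}Traceback (most recent call last):
  File "<stdin>", line 9, in <module>
  File "h.py", line 8, in at
    o,d=ray(c,uv); return (o+d*(z-o[2])/d[2])
        ~~~^^^^^^
  File "h.py", line 6, in ray
    d=R@np.array([(uv[0]-p['cx'])/p['fx'],(uv[1]-p['cy'])/p['fy'],1.]); return o,d
      ~^~~~~~~~~~~~~~~~~~~~~~~~~~~~~~~~~~~~~~~~~~~~~~~~~~~~~~~~~~~~~~~
ValueError: matmul: Input operand 1 has a mismatch in its core dimension 0, with gufunc signature (n?,k),(k,m?)->(n?,m?) (size 3 is different from 4)
```

Rotation is a quaternion.

```bash
sed -i "s/np.array(p\['rotation'\])/Rot.from_quat(p['rotation']).as_matrix()/; s/^import numpy.*/&\nfrom scipy.spatial.transform import Rotation as Rot/" h.py
python3 - <<'E'
from h import *
for n,z in(('big_box',.0),('tray',.07),('small_box',.076),('tub',.118),('riser',0),('mug_a',0),('glass_a',0)):
    for c in('top','scene'):
        for r in env.place_of(c,n)[:4]: print(n,c,round(r['confidence'],2),np.round(r['centre']),at(c,r['centre'],z).round(3))
E
```

```text
big_box scene 0.74 [250. 236.] [ 0.605 -0.099  0.   ]
big_box scene 0.33 [248. 222.] [ 0.552 -0.091  0.   ]
tray top 0.7 [320. 205.] [ 0.604 -0.103  0.07 ]
tray top 0.62 [334. 281.] [ 0.338 -0.139  0.07 ]
tray top 0.24 [277. 164.] [0.758 0.044 0.07 ]
tray scene 0.8 [247. 222.] [ 0.595 -0.102  0.07 ]
tray scene 0.55 [221. 176.] [ 0.399 -0.147  0.07 ]
small_box top 0.66 [315. 206.] [ 0.6   -0.086  0.076]
small_box scene 0.95 [249. 221.] [ 0.599 -0.096  0.076]
tub top 0.64 [321. 167.] [ 0.727 -0.109  0.118]
tub top 0.42 [325. 201.] [ 0.605 -0.119  0.118]
tub scene 0.77 [250. 285.] [ 0.824 -0.136  0.118]
tub scene 0.76 [243. 219.] [ 0.615 -0.114  0.118]
riser top 0.92 [255. 213.] [0.595 0.133 0.   ]
riser scene 0.72 [316. 220.] [0.596 0.122 0.   ]
mug_a top 0.89 [257. 267.] [0.397 0.127 0.   ]
mug_a top 0.74 [195. 192.] [0.68  0.353 0.   ]
mug_a scene 0.81 [303. 179.] [0.422 0.128 0.   ]
mug_a scene 0.76 [396. 224.] [0.673 0.364 0.   ]
mug_a scene 0.58 [ 83. 237.] [ 0.48  -0.611  0.   ]
glass_a top 0.96 [279. 164.] [0.78  0.041 0.   ]
glass_a top 0.65 [392. 183.] [ 0.695 -0.379  0.   ]
glass_a scene 0.71 [165. 282.] [ 0.699 -0.371  0.   ]
glass_a scene 0.69 [304. 278.] [0.783 0.029 0.   ]
glass_a scene 0.55 [415. 161.] [0.44  0.535 0.   ]
```

View pics/top0.png

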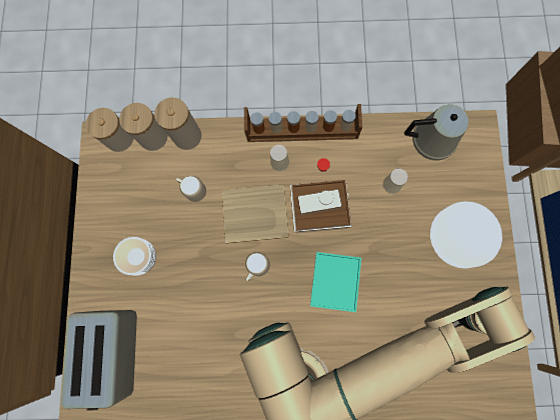

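View pics/scene0.png

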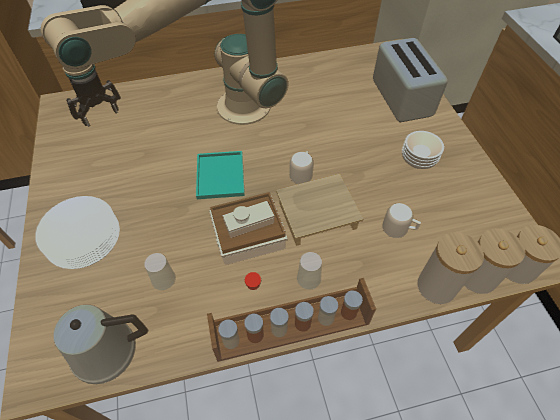

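```bash
cat >> h.py <<'E'
from scipy.optimize import minimize
DIM=dict(big_box=(.17,.2,.07),tray=(.16,.19,.019),small_box=(.06,.14,.042),tub=(.048,.048,.028),riser=(.19,.22,.067))
def pts(n,x,y,z,a):
    w,l,h=DIM[n]
    if n=='tub': b=[(w/2*np.cos(t),w/2*np.sin(t)) for t in np.arange(0,6.28,.2)]
    else: b=[(i*w/2,j*l/2) for i in(-1,1) for j in(-1,1)]
    c,s=np.cos(a),np.sin(a)
    return np.array([(x+c*u-s*v,y+s*u+c*v,z+k) for u,v in b for k in(0,h)])
S=8
def hull(c,P):
    q=np.array([proj(c,p) for p in P]); return cv2.convexHull(((q+.5)*S).astype(np.float32)).astype(np.int32)
def fit(n,z,masks,ign,p0,cams=('top','scene')):
    """masks[c]: visible pixels of n; ign[c]: pixels of occluders, not scored"""
    def cost(p):
        t=0
        for c in cams:
            m=np.zeros((420*S,560*S),np.uint8) if 0 else None
            ys,xs=np.where(masks[c]); x0,x1,y0,y1=xs.min()-12,xs.max()+12,ys.min()-12,ys.max()+12
            r=np.zeros(((y1-y0)*S,(x1-x0)*S),np.uint8)
            cv2.fillConvexPoly(r,hull(c,pts(n,p[0],p[1],z,p[2]))-np.array([x0*S,y0*S]),255)
            r=cv2.resize(r,(x1-x0,y1-y0),interpolation=cv2.INTER_AREA)/255.
            M=masks[c][y0:y1,x0:x1].astype(float); I=ign[c][y0:y1,x0:x1]
            t+=np.abs(r-M)[~I].sum()/M.sum()
        return t
    best=None
    for da in(-.1,0,.1):
        s=np.array(p0)+[0,0,da]
        r=minimize(cost,s,method='Nelder-Mead',options=dict(initial_simplex=[s,s+[.01,0,0],s+[0,.01,0],s+[0,0,.08]],xatol=2e-4,fatol=1e-4))
        if best is None or r.fun<best.fun: best=r
    return best.x,best.fun
def masks(n,near,z,rad=.06):
    out={}
    for c in('top','scene'):
        m=np.zeros((420,560),bool)
        for r in env.regions_of(c,n):
            if np.linalg.norm(at(c,r['centre'],z)[:2]-near)<rad: m=np.array(r['pixels']);break
        out[c]=m
    return out
E
cat > m0.py <<'E'
from h import *
M={n:masks(n,nr,z) for n,nr,z in(('tub',(.605,-.118),.14),('small_box',(.6,-.095),.115),('tray',(.6,-.1),.09),('big_box',(.6,-.1),.06),('riser',(.595,.13),.067))}
Z=dict(tub=.118,small_box=.076,tray=.07,big_box=0,riser=0)
order=['tub','small_box','tray','big_box']
none={c:np.zeros((420,560),bool) for c in('top','scene')}
ov={c:cv2.imread(f'pics/{c}0.png') for c in('top','scene')}
ovr={c:cv2.resize(v,None,fx=4,fy=4,interpolation=cv2.INTER_CUBIC) for c,v in ov.items()}
S_={}
for i,n in enumerate(order+['riser']):
    ig={c:none[c].copy() for c in none}
    if n!='riser':
        for o in order[:i]:
            for c in ig: ig[c]|=cv2.dilate(M[o][c].astype(np.uint8),np.ones((3,3)))>0
    cams=[c for c in('top','scene') if M[n][c].any()]
    for cc in ([cams] if n=='big_box' else [cams]+[[c] for c in cams]):
        if not cc: print(n,'no mask');continue
        p,f=fit(n,Z[n],M[n],ig,(.6,.13 if n=='riser' else -.1,0.),cc); print(n,cc,p.round(4),round(f,3))
        if cc is cams or cc==cams: S_.setdefault(n,p)
    for c in ovr:
        cv2.polylines(ovr[c],[(hull(c,pts(n,S_[n][0],S_[n][1],Z[n],S_[n][2]))/2).astype(np.int32)],True,(0,0,255) if i%2 else (0,255,0),1)
t=ovr['top'][4*160:4*250,4*215:4*360]; s=ovr['scene'][4*165:4*268,4*200:4*365]
w=max(t.shape[1],s.shape[1]); pad=lambda a:np.pad(a,((0,0),(0,w-a.shape[1]),(0,0)))
im=np.vstack([pad(t),pad(s)]); f=min(800/im.shape[1],600/im.shape[0],1)
cv2.imwrite('pics/crop0.png',cv2.resize(im,None,fx=f,fy=f,interpolation=cv2.INTER_AREA)); print(im.shape,f)
E
python3 m0.py
```

```text
Traceback (most recent call last):
  File "m0.py", line 17, in <module>
    p,f=fit(n,Z[n],M[n],ig,(.6,.13 if n=='riser' else -.1,0.),cc); print(n,cc,p.round(4),round(f,3))
        ~~~^^^^^^^^^^^^^^^^^^^^^^^^^^^^^^^^^^^^^^^^^^^^^^^^^^^^^^
  File "h.py", line 39, in fit
    r=minimize(cost,s,method='Nelder-Mead',options=dict(initial_simplex=[s,s+[.01,0,0],s+[0,.01,0],s+[0,0,.08]],xatol=2e-4,fatol=1e-4))
  File "h.py", line 31, in cost
    cv2.fillConvexPoly(r,hull(c,pts(n,p[0],p[1],z,p[2]))-np.array([x0*S,y0*S]),255)
                         ~~~~^^^^^^^^^^^^^^^^^^^^^^^^^^^
  File "h.py", line 22, in hull
    q=np.array([proj(c,p) for p in P]); return cv2.convexHull(((q+.5)*S).astype(np.float32)).astype(np.int32)
                ~~~~^^^^^
  File "h.py", line 11, in proj
    p=env.camera_params(c); q=(np.array(P)-np.array(p['origin']))@Rot.from_quat(p['rotation']).as_matrix(); return np.array([p['fx']*q[0]/q[2]+p['cx'],p['fy']*q[1]/q[2]+p['cy']])
ValueError: time passes only in moves, steps and waits
```

```bash
python3 - <<'E'
s=open('h.py').read()
s=s.replace("from cell import env\n","from cell import env\nCP={c:env.camera_params(c) for c in('top','scene')}\n",1)
s=s.replace("p=env.camera_params(c);","p=CP[c];")
s=s.replace("            m=np.zeros((420*S,560*S),np.uint8) if 0 else None\n","")
s=s.replace("-np.array([x0*S,y0*S]),255","-np.array([x0*S,y0*S],np.int32),255")
open('h.py','w').write(s)
E
time python3 m0.py
```

```text
tub ['top', 'scene'] [ 0.6113 -0.1177 -0.0497] 0.492
tub ['top'] [ 0.6155 -0.1208  0.1327] 0.262
tub ['scene'] [ 0.6084 -0.1165 -0.0354] 0.192
small_box ['top', 'scene'] [ 0.6058 -0.0966  0.1476] 0.143
small_box ['top'] [ 0.606  -0.096   0.1403] 0.056
small_box ['scene'] [ 0.6047 -0.0967  0.1531] 0.082
tray ['top', 'scene'] [ 0.6007 -0.1029  0.0671] 0.089
tray ['top'] [ 0.602  -0.1038  0.0583] 0.038
tray ['scene'] [ 0.6001 -0.1023  0.0737] 0.035
big_box no maskTraceback (most recent call last):
  File "m0.py", line 20, in <module>
    cv2.polylines(ovr[c],[(hull(c,pts(n,S_[n][0],S_[n][1],Z[n],S_[n][2]))/2).astype(np.int32)],True,(0,0,255) if i%2 else (0,255,0),1)
                                        ~~^^^
KeyError: 'big_box'

real	0m6.449s
user	0m6.215s
sys	0m0.264s
```

```bash
sed -i "s/^    for c in ovr:/    if n not in S_: continue\n    for c in ovr:/" m0.py; python3 m0.py
```

```text
tub ['top', 'scene'] [ 0.6113 -0.1177 -0.0497] 0.492
tub ['top'] [ 0.6155 -0.1208  0.1327] 0.262
tub ['scene'] [ 0.6084 -0.1165 -0.0354] 0.192
small_box ['top', 'scene'] [ 0.6058 -0.0966  0.1476] 0.143
small_box ['top'] [ 0.606  -0.096   0.1403] 0.056
small_box ['scene'] [ 0.6047 -0.0967  0.1531] 0.082
tray ['top', 'scene'] [ 0.6007 -0.1029  0.0671] 0.089
tray ['top'] [ 0.602  -0.1038  0.0583] 0.038
tray ['scene'] [ 0.6001 -0.1023  0.0737] 0.035
big_box no mask
riser ['scene'] [0.5653 0.1361 0.0624] 0.204
riser ['scene'] [0.5653 0.1361 0.0624] 0.204
(772, 660, 3) 0.7772020725388601
```

View pics/crop0.png

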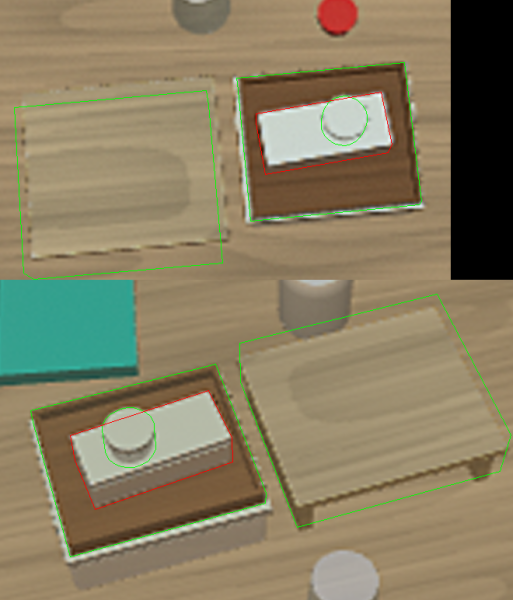

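Run:
```python
from h import *
k=3.109
T=[(215+u/k-.5,160+v/k-.5) for u,v in((22,92),(215,82),(226,240),(32,258))]
Sc=[(200+u/k-.5,165+(v-279.8)/k-.5) for u,v in((240,350),(437,305),(510,440),(299,502))]
for c,P in(('top',T),('scene',Sc)):
    W=np.array([at(c,p,.067)[:2] for p in P]); print(c,W.round(3).tolist(),'ctr',W.mean(0).round(4))
    for i in range(4):
        d=W[(i+1)%4]-W[i];print(np.linalg.norm(d).round(3),np.degrees(np.arctan2(d[1],d[0])).round(1))
```

```text
top [[0.671, 0.243], [0.677, 0.022], [0.494, 0.014], [0.48, 0.231]] ctr [0.5807 0.1276]
0.221 -88.6
0.183 -177.4
0.217 93.7
0.192 3.8
scene [[0.486, 0.018], [0.478, 0.235], [0.659, 0.249], [0.678, 0.029]] ctr [0.5753 0.1328]
0.217 92.2
0.182 4.3
0.22 -85.0
0.192 -176.8
```

Request:
step_arm(dp=[[0,0,0],[0,0,0],[0,0,0],[0,0,0],[0,0,0],[0,0,0],[0,0,0],[0,0,0],[0,0,0],[0,0,0],[0,0,0],[0.016,0.0215,0],[0.016,0.0215,0],[0.016,0.0215,0],[0.016,0.0215,0],[0.016,0.0215,0],[0.016,0.0215,0],[0.016,0.0215,0],[0.016,0.0215,0],[0.016,0.0215,0]], roll=[-0.1154,-0.1154,-0.1154,-0.1154,-0.1154,-0.1154,-0.1154,-0.1154,-0.1154,-0.1154,-0.115,0,0,0,0,0,0,0,0,0], claw=[0.82,0.82,0.82,0.82,0.82,0.82,0.82,0.82,0.82,0.82,0.82,0.82,0.82,0.82,0.82,0.82,0.82,0.82,0.82,0.82])

```text
time_s: 4.07
ee_pos: [0.3989, -0.3012, 0.2093]
eef_rot: [0.653, 0.757, -0.0, 0.0]
wrist_force: [0.9, 0.2, 0.6]
opening: 0.0706
```

Request:
step_arm(dp=[[0.018,0.0245,0],[0.018,0.0245,0],[0.018,0.0245,0],[0.018,0.0245,0],[0.018,0.0245,0],[0.018,0.0245,0],[0.018,0.0245,0],[0.018,0.0245,0],[0.018,0.0245,0],[0.0103,0.0138,0],[0,0,0.02],[0,0,0.02],[0,0,0.02],[0,0,0.015],[0,0,0.008],[0,0,0.004],[0,0,0],[0,0,0]], roll=[0,0,0,0,0,0,0,0,0,0,0,0,0,0,0,0,0,0], claw=[0.82,0.82,0.82,0.82,0.82,0.82,0.82,0.82,0.82,0.82,0.82,0.82,0.82,0.82,0.82,0.82,0.82,0.82])

```text
time_s: 5.57
ee_pos: [0.6051, -0.0976, 0.1232]
eef_rot: [0.653, 0.757, 0.0, 0.001]
wrist_force: [-0.4, -0.2, -0.3]
opening: 0.0697
```

Run:
```python
from h import *
a=env.grab_frame('scene'); save('s1',cv2.resize(a[150:270,190:330],None,fx=4,fy=4,interpolation=cv2.INTER_CUBIC))
```

```text
(no output)
```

View pics/s1.png

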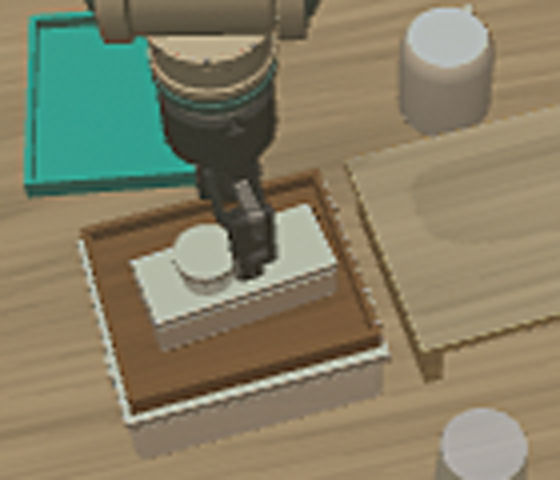

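Request:
step_arm(dp=[[0,0,0.003],[0,0,0.003],[0,0,0.003],[0,0,0.003],[0,0,0.002],[0,0,0],[0,0,0]], roll=[0,0,0,0,0,0,0], claw=[0.82,0.82,0.82,0.82,0.82,0.82,0.82])

```text
time_s: 6.2
ee_pos: [0.6046, -0.0975, 0.1079]
eef_rot: [0.653, 0.757, -0.0, -0.0]
wrist_force: [0.0, 0.5, -0.4]
opening: 0.0705
```

Run:
```python
from h import *
for s in(1,-1): print(proj('scene',(.6051+s*.035*.989,-.0976+s*.035*.146,.13)))
```

```text
[251.71391865 221.86379087]
[243.50349615 203.51351488]
```

Request:
step_arm(dp=[[0,0,0.005],[0,0,0.006],[0,0,0.006],[0,0,0.006],[0,0,0.004],[0,0,0.001],[0,0,0],[0,0,0]], roll=[0,0,0,0,0,0,0,0], claw=[0.82,0.82,0.82,0.82,0.82,0.82,0.82,0.82])

```text
time_s: 6.87
ee_pos: [0.6048, -0.0975, 0.0802]
eef_rot: [0.653, 0.757, 0.0, 0.0]
wrist_force: [0.1, -0.2, -0.5]
opening: 0.0698
```

Request:
step_arm(dp=[[0,0,0],[0,0,0],[0,0,0],[0,0,0],[0,0,0],[0,0,0],[0,0,0],[0,0,0],[0,0,0],[0,0,0]], roll=[0,0,0,0,0,0,0,0,0,0], claw=[0.79,0.77,0.75,0.73,0.71,0.69,0.66,0.6,0.4,0.4])

```text
time_s: 7.7
ee_pos: [0.6049, -0.0975, 0.0808]
eef_rot: [0.653, 0.757, 0.0, 0.0]
wrist_force: [-0.6, 0.0, 5.3]
opening: 0.0581
```

Request:
step_arm(dp=[[0,0,-0.001],[0,0,-0.003],[0,0,-0.005],[0,0,-0.007],[0,0,-0.008],[0,0,-0.008],[0,0,-0.008],[0,0,-0.007],[0,0,-0.005],[0,0,-0.003],[0,0,-0.001],[0,0,0]], roll=[0,0,0,0,0,0,0,0,0,0,0,0], claw=[0.4,0.4,0.4,0.4,0.4,0.4,0.4,0.4,0.4,0.4,0.4,0.4])

```text
time_s: 8.7
ee_pos: [0.6047, -0.0975, 0.1362]
eef_rot: [0.653, 0.757, -0.0, 0.0]
wrist_force: [0.1, -0.2, -4.1]
opening: 0.058
```

Run:
```python
from h import *
a=env.grab_frame('scene'); save('s2',cv2.resize(a[140:280,150:350],None,fx=4,fy=4,interpolation=cv2.INTER_CUBIC))
```

```text
(no output)
```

View pics/s2.png

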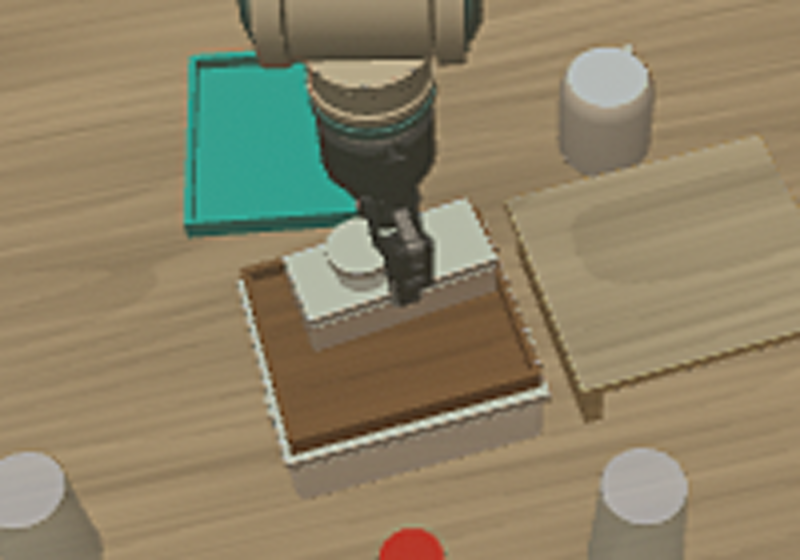

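The box is lifted level, with the tub upright on it at crop (360,250); the tray stayed put. I'll carry it to the free area on the right.

Request:
step_arm(dp=[[-0.0019,-0.0007,0],[-0.0047,-0.0018,0],[-0.0075,-0.0029,0],[-0.0103,-0.0039,0],[-0.0122,-0.0046,0],[-0.0122,-0.0046,0],[-0.0122,-0.0046,0],[-0.0122,-0.0046,0],[-0.0122,-0.0046,0],[-0.0122,-0.0046,0],[-0.0122,-0.0046,0],[-0.0122,-0.0046,0],[-0.0122,-0.0046,0],[-0.0122,-0.0046,0],[-0.0122,-0.0046,0],[-0.0122,-0.0046,0],[-0.0103,-0.0039,0],[-0.0075,-0.0029,0],[-0.0047,-0.0018,0],[-0.0019,-0.0007,0]], roll=[0,0,0,0,0,0,0,0,0,0,0,0,0,0,0,0,0,0,0,0], claw=[0.4,0.4,0.4,0.4,0.4,0.4,0.4,0.4,0.4,0.4,0.4,0.4,0.4,0.4,0.4,0.4,0.4,0.4,0.4,0.4])

```text
time_s: 10.42
ee_pos: [0.56, -0.3022, 0.1361]
eef_rot: [0.654, 0.757, -0.0, 0.0]
wrist_force: [-0.9, 0.6, -2.9]
opening: 0.0583
```

Request:
step_arm(dp=[[0,0,0.001],[0,0,0.003],[0,0,0.006],[0,0,0.009],[0,0,0.012],[0,0,0.012],[0,0,0.012],[0,0,0.012],[0,0,0.012],[0,0,0.012],[0,0,0.012],[0,0,0.009],[0,0,0.006],[0,0,0.004],[0,0,0.003],[0,0,0.002],[0,0,0.001],[0,0,0],[0,0,0]], roll=[0,0,0,0,0,0,0,0,0,0,0,0,0,0,0,0,0,0,0], claw=[0.4,0.4,0.4,0.4,0.4,0.4,0.4,0.4,0.4,0.4,0.4,0.4,0.4,0.4,0.4,0.4,0.4,0.4,0.4])

```text
time_s: 12.0
ee_pos: [0.5605, -0.3016, 0.0086]
eef_rot: [0.653, 0.757, 0.0, 0.0]
wrist_force: [-0.2, 0.3, -3.2]
opening: 0.0584
```

Request:
step_arm(dp=[[0,0,0.0015],[0,0,0.0015],[0,0,0.001],[0,0,0],[0,0,0]], roll=[0,0,0,0,0], claw=[0.4,0.4,0.4,0.4,0.4])

```text
time_s: 12.42
ee_pos: [0.5604, -0.3015, 0.0048]
eef_rot: [0.653, 0.757, -0.0, 0.0]
wrist_force: [-1.8, 1.7, 3.0]
opening: 0.0579
```

Request:
step_arm(dp=[[0,0,0],[0,0,0],[0,0,0],[0,0,0],[0,0,0],[0,0,0],[0,0,-0.003],[0,0,-0.006],[0,0,-0.012],[0,0,-0.02],[0,0,-0.025],[0,0,-0.03],[0,0,-0.025],[0,0,-0.02]], roll=[0,0,0,0,0,0,0,0,0,0,0,0,0,0], claw=[0.64,0.68,0.71,0.75,0.79,0.82,0.82,0.82,0.82,0.82,0.82,0.82,0.82,0.82])

```text
time_s: 13.58
ee_pos: [0.5609, -0.3018, 0.1496]
eef_rot: [0.653, 0.757, 0.0, 0.002]
wrist_force: [0.4, -0.8, -0.3]
opening: 0.0701
```

Request:
step_arm(dp=[[0,0,0],[0,0,0],[0,0,0],[0,0,0],[0,0,0],[0,0,0],[0,0,0],[0,0,0],[0,0,0],[0,0,0],[0,0,0],[0,0,0],[0,0,0],[0,0,0],[0,0,0]], roll=[0.11,0.11,0.11,0.11,0.11,0.11,0.11,0.11,0.11,0.11,0.11,0.11,0.11,0.11,0.11], claw=[0.5,0.5,0.5,0.5,0.5,0.5,0.5,0.5,0.5,0.5,0.4,0.4,0.4,0.4,0.4])

```text
time_s: 14.83
ee_pos: [0.5605, -0.3015, 0.1467]
eef_rot: [1.0, 0.031, 0.001, 0.0]
wrist_force: [0.6, -0.4, -0.1]
opening: 0.0342
```

```bash
cat > m1.py <<'E'
from h import *
import sys
tag=sys.argv[1]; z=float(sys.argv[2]); near=eval(sys.argv[3])
for c in('top','scene'): save(c+tag,env.grab_frame(c))
none={c:np.zeros((420,560),bool) for c in('top','scene')}
M=masks('tray',near,z+.01,.08)
for cc in [[c] for c in M if M[c].any()]: print('tray',cc,*[np.round(v,4) for v in fit('tray',z,M['tray'] if 0 else M,none,(*near,.06),cc)])
print(env.get_state()['ee_pos'].round(4),env.get_state()['eef_rot'].round(3))
E
python3 m1.py _e .07 "(.6,-.103)"
python3 - <<'E'
import cv2,numpy as np
a=cv2.imread('pics/top_e.png')[155:250,215:405];b=cv2.imread('pics/scene_e.png')[165:265,180:370]
cv2.imwrite('pics/crop1.png',cv2.resize(np.vstack([a,b]),None,fx=3,fy=3,interpolation=cv2.INTER_CUBIC))
E
```

```text
tray ['top'] [ 0.6012 -0.1034  0.0705] 0.0239
tray ['scene'] [ 0.6002 -0.1028  0.0703] 0.0306
[ 0.5604 -0.3015  0.1461] [0.999 0.036 0.001 0.   ]
```

View pics/crop1.png

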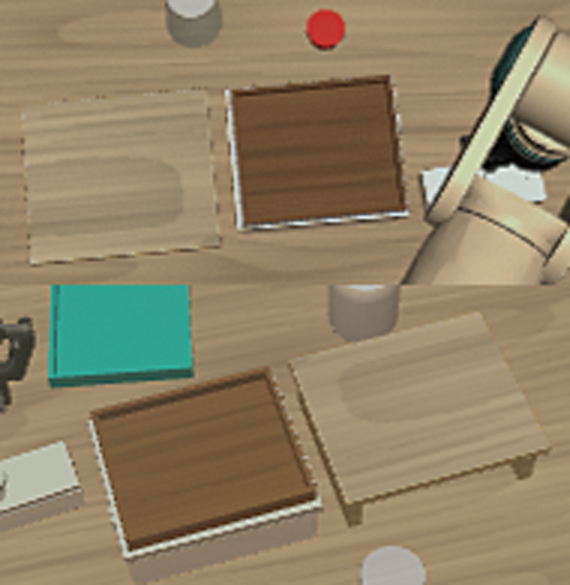

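Request:
step_arm(dp=[[0.009,-0.017,0],[0.009,-0.017,0],[0.009,-0.017,0],[0.009,-0.017,0],[0.009,-0.017,0],[0.0092,-0.018,0],[0,0,0],[0,0,0.01],[0,0,0.015],[0,0,0.015],[0,0,0.01],[0,0,0.005],[0,0,0],[0,0,0]], roll=[0,0,0,0,0,0,0,0,0,0,0,0,0,0], claw=[0.4,0.4,0.4,0.4,0.4,0.4,0.4,0.4,0.4,0.4,0.4,0.4,0.4,0.4])

```text
time_s: 16.2
ee_pos: [0.6073, -0.1954, 0.0904]
eef_rot: [0.999, 0.034, 0.0, 0.0]
wrist_force: [-0.5, -0.4, -0.4]
opening: 0.0341
```

Request:
step_arm(dp=[[0,0,0.004],[0,0,0.004],[0,0,0.0015],[0,0,0],[0,0,0],[0,0,0],[0,0,0],[0,0,0],[0,0,0],[0,0,0],[0,0,0]], roll=[0,0,0,0,0,0,0,0,0,0,0], claw=[0.4,0.4,0.35,0.3,0.25,0.2,0.15,0.11,0.09,0.07,0])

```text
time_s: 17.12
ee_pos: [0.6074, -0.1949, 0.0806]
eef_rot: [0.999, 0.034, 0.0, 0.0]
wrist_force: [0.4, -0.4, -0.3]
opening: 0.0002
```

```bash
python3 m1.py _f .07 "(.6,-.103)"
python3 - <<'E'
import cv2
cv2.imwrite('pics/crop2.png',cv2.resize(cv2.imread('pics/scene_f.png')[165:265,180:310],None,fx=6,fy=6,interpolation=cv2.INTER_CUBIC))
E
```

```text
tray ['top'] [ 0.6045 -0.0992  0.102 ] 0.5727
[ 0.6074 -0.195   0.0806] [0.999 0.034 0.    0.   ]
```

View pics/crop2.png

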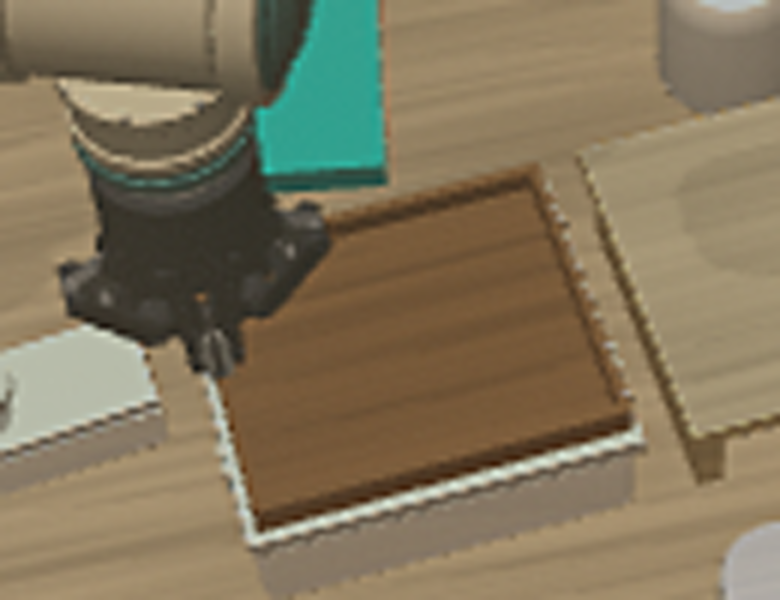

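Run:
```python
from h import *
for P in((.6074,-.195,.0806),(.6074,-.195,.089),(.6074,-.195,.0996),(.6074+.011,-.195,.089)):
    q=proj('scene',P);print(P,q.round(1),'crop',((q+.5-[180,165])*6).round(0))
a=cv2.imread('pics/scene_f.png')[205:235,200:245]
a=cv2.resize(a,None,fx=16,fy=16,interpolation=cv2.INTER_CUBIC)
for P in((.6074,-.195,.0806),(.6074,-.195,.089)): cv2.circle(a,tuple(((proj('scene',P)+.5-[200,205])*16).astype(int)),3,(0,0,255),-1)
for s in(-.074,.074):
  for l in(-.095,-.089):
    P=np.array((.6007,-.1031,.089))+[s*.9975-l*.07,s*.07+l*.9975,0]; cv2.circle(a,tuple(((proj('scene',P)+.5-[200,205])*16).astype(int)),3,(0,255,0),-1)
cv2.imwrite('pics/crop3.png',a)
```

```text
(0.6074, -0.195, 0.0806) [216.4 229.2] crop [222. 388.]
(0.6074, -0.195, 0.089) [216.1 227.7] crop [220. 379.]
(0.6074, -0.195, 0.0996) [215.7 225.7] crop [217. 367.]
(0.6184000000000001, -0.195, 0.089) [216.7 230.7] crop [223. 397.]
```

View pics/crop3.png

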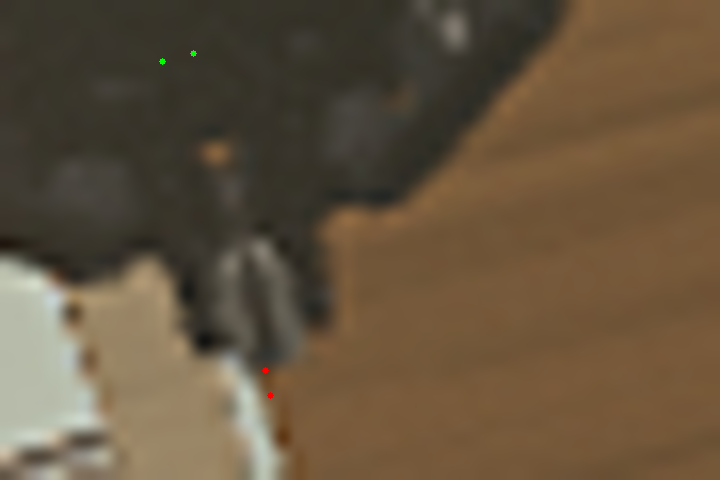

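Request:
step_arm(dp=[[0,0,0],[0,0,0],[0,0,0],[0,0,0],[0,0,0.0015],[0,0,0.0015],[0,0,0.001]], roll=[0,0,0,0,0,0,0], claw=[0.3,0.3,0.3,0.3,0.3,0.3,0.3])

```text
time_s: 17.9
ee_pos: [0.6072, -0.1949, 0.0762]
eef_rot: [0.999, 0.034, -0.0, -0.0]
wrist_force: [1.0, -0.1, 0.1]
opening: 0.0258
```

Request:
step_arm(dp=[[0,0,0.001],[0,0,0.001],[0,0,0],[0,0,0],[0,0,0],[0,0,0]], roll=[0,0,0,0,0,0], claw=[0.3,0.3,0.22,0.15,0.08,0.08])

```text
time_s: 18.4
ee_pos: [0.6074, -0.195, 0.0747]
eef_rot: [0.999, 0.034, 0.0, 0.0]
wrist_force: [0.5, 0.2, 1.2]
opening: 0.0069
```

Request:
step_arm(dp=[[0,0,0],[0,0,0],[0,0,0]], roll=[0,0,0], claw=[0.04,0.02,0])

```text
time_s: 18.65
ee_pos: [0.6074, -0.195, 0.0746]
eef_rot: [0.999, 0.034, 0.0, 0.0]
wrist_force: [-0.1, 0.3, -0.1]
opening: -0.0
```

Request:
step_arm(dp=[[0,0,0],[0,0,0],[0,0,0],[0,0,0.001],[0,0,0.001],[0,0,0.001]], roll=[0,0,0,0,0,0], claw=[0.3,0.3,0.3,0.3,0.3,0.3])

```text
time_s: 19.15
ee_pos: [0.6073, -0.1949, 0.0715]
eef_rot: [0.999, 0.034, -0.0, 0.0]
wrist_force: [0.1, 0.4, -0.2]
opening: 0.0259
```

Run:
```python
from h import *
a=env.grab_frame('scene')
a=cv2.resize(a[195:245,190:250],None,fx=10,fy=10,interpolation=cv2.INTER_CUBIC);save('s4',a)
s=env.get_state();print(s['joint_pos'],s['wrist_force'],s['opening'])
```

```text
[-3.68444299e-01  4.46409462e-01  1.21560998e+00 -9.83526721e-05
  1.48002950e+00  1.13457018e+00] [-0.11059566  0.06529643  0.14677557] 0.02573828411201981
```

View pics/s4.png

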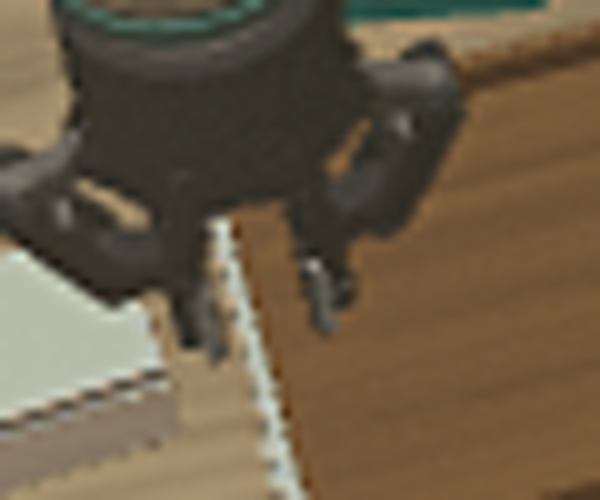

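Request:
step_arm(dp=[[0,0,0.0015],[0,0,0.0015],[0,0,0.001],[0,0,0],[0,0,0],[0,0,0]], roll=[0,0,0,0,0,0], claw=[0.3,0.25,0.2,0.13,0.08,0.0])

```text
time_s: 19.7
ee_pos: [0.6074, -0.195, 0.0677]
eef_rot: [0.999, 0.034, 0.0, 0.0]
wrist_force: [-0.9, 0.5, -0.7]
opening: -0.0001
```

Request:
step_arm(dp=[[0,0,0],[0,0,0],[0,0,0],[0,0,0.0015],[0,0,0.0015],[0,0,0.0015],[0,0,0]], roll=[0,0,0,0,0,0,0], claw=[0.25,0.25,0.25,0.25,0.25,0.25,0.25])

```text
time_s: 20.28
ee_pos: [0.6071, -0.1948, 0.0625]
eef_rot: [0.999, 0.034, -0.0, -0.0]
wrist_force: [-0.4, -0.0, -0.1]
opening: 0.0213
```

Request:
step_arm(dp=[[0,0,0],[0,0,0],[0,0,0],[0,0,0]], roll=[0,0,0,0], claw=[0.18,0.12,0.08,0.0])

```text
time_s: 20.62
ee_pos: [0.6074, -0.1949, 0.0634]
eef_rot: [0.999, 0.034, 0.0, 0.0]
wrist_force: [0.3, 0.4, 1.3]
opening: 0.0029
```

Request:
step_arm(dp=[[0,0,0],[0,0,0]], roll=[0,0], claw=[0.0,0.0])

```text
time_s: 20.78
ee_pos: [0.6075, -0.1949, 0.0634]
eef_rot: [0.999, 0.034, 0.0, 0.0]
wrist_force: [-0.9, 1.2, 1.1]
opening: 0.0032
```

Run:
```python
from h import *
a=env.grab_frame('scene');t=env.grab_frame('top')
a=cv2.resize(a[185:265,190:290],None,fx=6,fy=6,interpolation=cv2.INTER_CUBIC)
for n,P in(('r',(.6074,-.195,.0634)),('g',(.6074,-.195,.0824))):
    p=((proj('scene',P)+.5-[190,185])*6).astype(int); cv2.circle(a,tuple(int(v) for v in p),3,(255,0,0) if n=='r' else (0,255,0),-1)
save('s5',a)
s=env.get_state();print(s['ee_pos'],s['opening'])
```

```text
[ 0.60745368 -0.19491512  0.06337333] 0.002937357743378461
```

View pics/s5.png

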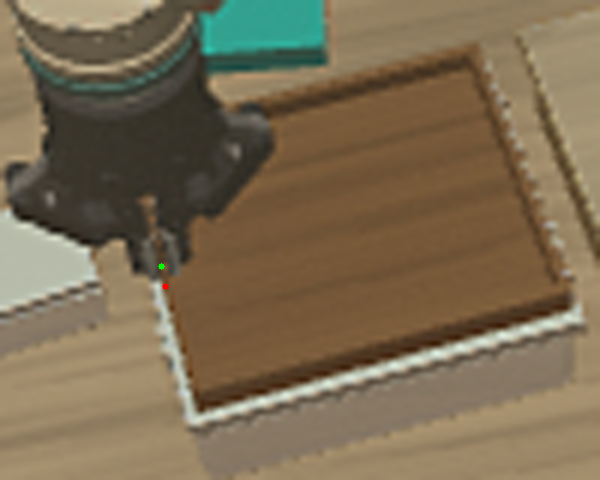

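Request:
step_arm(dp=[[-0.0001,-0.002,0],[-0.0002,-0.005,0],[-0.0003,-0.008,0],[-0.0004,-0.011,0],[-0.0004,-0.0124,0],[-0.0004,-0.0124,0],[-0.0004,-0.0124,0],[-0.0004,-0.0124,0],[-0.0004,-0.0124,0],[-0.0004,-0.0124,0],[-0.0004,-0.0124,0],[-0.0004,-0.0124,0],[-0.0004,-0.0124,0],[-0.0004,-0.0124,0],[-0.0004,-0.011,0],[-0.0003,-0.008,0],[-0.0002,-0.005,0],[-0.0001,-0.002,0],[0,0,0]], roll=[0,0,0,0,0,0,0,0,0,0,0,0,0,0,0,0,0,0,0], claw=[0,0,0,0,0,0,0,0,0,0,0,0,0,0,0,0,0,0,0])

```text
time_s: 22.47
ee_pos: [0.5895, -0.0184, 0.0636]
eef_rot: [0.999, 0.034, 0.0, -0.0]
wrist_force: [-0.1, -1.6, 5.6]
opening: 0.0031
```

```bash
python3 m1.py _g .068 "(.585,.07)"
python3 - <<'E'
from h import *
for c in('top','scene'):
  for r in env.place_of(c,'tray')[:3]: print(c,round(r['confidence'],2),at(c,r['centre'],.068).round(3))
E
```

```text
tray ['top'] [0.584  0.0752 0.0829] 0.7763
tray ['scene'] [0.5816 0.0749 0.0541] 0.2418
[ 0.5895 -0.0184  0.0636] [ 0.999  0.034  0.    -0.001]
top 0.94 [ 0.342 -0.15   0.068]
top 0.93 [0.585 0.07  0.068]
scene 0.83 [ 0.39  -0.153  0.068]
scene 0.81 [0.579 0.068 0.068]
scene 0.54 [ 0.539 -0.582  0.068]
```

Request:
step_arm(dp=[[0,0,0],[0,0,0],[0,0,0],[0,-0.002,0],[0,-0.004,0],[0,-0.006,0],[0,-0.006,0],[0,-0.006,0.0005],[0,-0.006,0.0005],[0,-0.006,0.0005],[0,-0.006,0.0005],[0,-0.006,0.0005],[0,-0.004,0.0005],[0,-0.003,0],[0,-0.002,0],[0,0,0],[0,0,0]], roll=[0,0,0,0,0,0,0,0,0,0,0,0,0,0,0,0,0], claw=[0.14,0.14,0.14,0.14,0.14,0.14,0.14,0.14,0.14,0.14,0.14,0.14,0.14,0.14,0.14,0.14,0.14])

```text
time_s: 24.18
ee_pos: [0.5853, 0.0377, 0.0597]
eef_rot: [0.999, 0.034, -0.0, -0.001]
wrist_force: [0.5, -0.8, 0.4]
opening: 0.0122
```

Request:
step_arm(dp=[[0,0,0],[0,0,0],[0,0,0],[0,0,0]], roll=[0,0,0,0], claw=[0.1,0.06,0.0,0.0])

```text
time_s: 24.52
ee_pos: [0.5853, 0.0372, 0.0598]
eef_rot: [0.999, 0.034, -0.0, -0.0]
wrist_force: [-0.1, -2.3, 1.5]
opening: 0.0029
```

```bash
python3 m1.py _h .067 "(.58,.125)"
```

```text
tray ['top'] [0.5814 0.1298 0.0942] 0.9244
tray ['scene'] [0.5786 0.1313 0.0677] 0.2457
[0.5853 0.0371 0.0598] [ 0.999  0.034 -0.    -0.   ]
```

Request:
step_arm(dp=[[0,0,0],[0,0,0],[0,0,0],[0,0,-0.004],[0,0,-0.01],[0,0,-0.02],[0,0,-0.03],[0,0,-0.026],[-0.002,0.014,0],[-0.004,0.028,0],[-0.004,0.028,0],[-0.004,0.028,0],[-0.004,0.028,0],[-0.004,0.028,0],[-0.004,0.028,0],[-0.004,0.028,0],[-0.004,0.028,0],[-0.004,0.028,0],[-0.004,0.028,0],[-0.004,0.028,0]], roll=[0,0,0,0,0,0,0,0,0,0,0,0,0,0,0,0,0,0,0,0], claw=[0.1,0.2,0.3,0.3,0.3,0.3,0.3,0.3,0.82,0.82,0.82,0.82,0.82,0.82,0.82,0.82,0.82,0.82,0.82,0.82])

```text
time_s: 26.38
ee_pos: [0.5612, -0.2889, 0.1509]
eef_rot: [0.999, 0.034, 0.0, 0.0]
wrist_force: [-0.3, 0.7, -0.4]
opening: 0.0703
```

```bash
python3 m1.py _i .067 "(.58,.125)"
cat > m2.py <<'E'
from h import *
import sys; tag=sys.argv[1]
I={c:cv2.imread(f'pics/{c}{tag}.png') for c in('top','scene')}
M=masks('big_box',(.6,-.1),.06,.08)
none={c:np.zeros((420,560),bool) for c in M}
print({c:int(m.sum()) for c,m in M.items()})
for c in M:
    if M[c].any(): print('bb',c,*[np.round(v,4) for v in fit('big_box',0,M[c] if 0 else M,none,(.6,-.1,.06),[c])])
E
python3 m2.py _i
python3 - <<'E'
import cv2,numpy as np
a=cv2.imread('pics/top_i.png')[165:248,215:365];b=cv2.imread('pics/scene_i.png')[165:275,200:370]
f=lambda i,w:cv2.resize(i,(w,int(i.shape[0]*w/i.shape[1])),interpolation=cv2.INTER_CUBIC)
A=f(a,550);B=f(b,450);w=550
cv2.imwrite('pics/crop4.png',np.vstack([A,np.pad(B,((0,0),(0,w-450),(0,0)))]));print(A.shape,B.shape)
E
```

```text
tray ['top'] [0.5809 0.1294 0.0767] 0.0337
tray ['scene'] [0.5789 0.1297 0.0696] 0.0282
[ 0.5613 -0.2878  0.1504] [ 0.999  0.033  0.    -0.   ]
{'top': 2738, 'scene': 3824}
bb top [ 0.606  -0.102   0.0542] 0.0578
bb scene [ 0.5991 -0.1007  0.0718] 0.0463
(304, 550, 3) (291, 450, 3)
```

View pics/crop4.png

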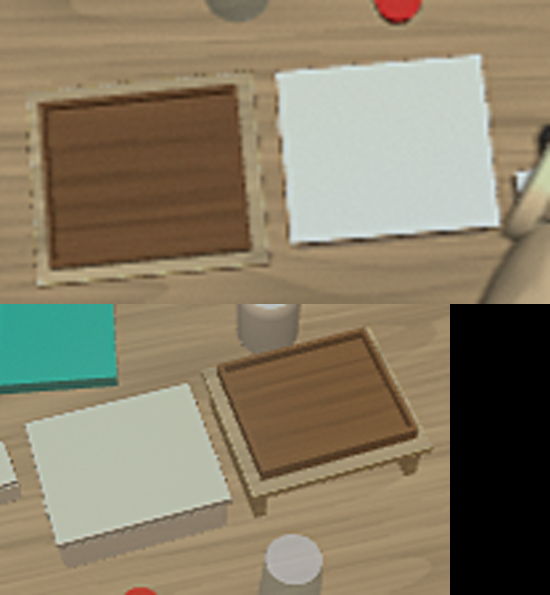

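```bash
cat > edge.py <<'E'
from h import *
import sys
from scipy.ndimage import map_coordinates
tag=sys.argv[1]; jobs=eval(sys.argv[2])
def lap(c,W):
    P=CP[c]; q=(W-np.array(P['origin']))@Rot.from_quat(P['rotation']).as_matrix()
    return np.c_[P['fx']*q[:,0]/q[:,2]+P['cx'],P['fy']*q[:,1]/q[:,2]+P['cy']]
L={c:cv2.GaussianBlur(cv2.cvtColor(cv2.imread(f'pics/{c}{tag}.png'),cv2.COLOR_BGR2LAB).astype(np.float32),(0,0),.8) for c in('top','scene')}
def edges(w,l):
    t=np.linspace(-.94,.94,90)
    return [np.c_[np.full(90,s*w/2),t*l/2] for s in(-1,1)]+[np.c_[t*w/2,np.full(90,s*l/2)] for s in(-1,1)]
def score(c,p,w,l,z):
    R=np.array([[np.cos(p[2]),-np.sin(p[2])],[np.sin(p[2]),np.cos(p[2])]]);tot=0
    for i,e in enumerate(edges(w,l)):
        n=np.array([[-1,0],[1,0],[0,-1],[0,1]][i])*.0025
        v=[]
        for s in(1,-1):
            q=lap(c,np.c_[(e+s*n)@R.T+p[:2],np.full(90,z)])
            v.append(np.array([map_coordinates(L[c][:,:,k],[q[:,1],q[:,0]],order=1) for k in range(3)]))
        d=v[0]-v[1]; tot+=np.linalg.norm(d.mean(1)) # mean colour step across the edge
    return -tot
for n,w,l,z,p0 in jobs:
    for cc in(['top'],['scene'],['top','scene']):
        f=lambda p:sum(score(c,p,w,l,z) for c in cc)
        best=min((minimize(f,np.array(p0)+[dx,dy,da],method='Nelder-Mead',options=dict(initial_simplex=[np.array(p0)+[dx,dy,da]+v for v in np.vstack([np.zeros(3),np.diag([.004,.004,.03])])])) for dx in(-.004,.004) for dy in(-.004,.004) for da in(-.02,.02)),key=lambda r:r.fun)
        print(n,cc,best.x.round(4),round(best.fun,1))
E
python3 edge.py _i "[('riser',.19,.22,.067,(.578,.13,.06)),('tray',.16,.19,.086,(.58,.1295,.07)),('lid',.17,.2,.07,(.602,-.101,.065))]"; echo before; python3 edge.py _e "[('riser',.19,.22,.067,(.578,.13,.06)),('tray',.16,.19,.089,(.60,-.103,.07))]"
```

```text
riser ['top'] [0.5688 0.1419 0.0732] -77.4
riser ['scene'] [0.5805 0.1296 0.0641] -85.9
riser ['top', 'scene'] [0.5807 0.1438 0.0669] -145.6
tray ['top'] [0.5778 0.127  0.0709] -174.4
tray ['scene'] [0.5913 0.126  0.0704] -136.0
tray ['top', 'scene'] [0.5785 0.126  0.068 ] -286.6
lid ['top'] [ 0.6038 -0.1041  0.0586] -183.6
lid ['scene'] [ 0.6021 -0.1023  0.0598] -140.8
lid ['top', 'scene'] [ 0.603  -0.1032  0.0599] -312.7
before
riser ['top'] [0.5833 0.1273 0.0669] -41.5
riser ['scene'] [0.5804 0.1291 0.0648] -83.0
riser ['top', 'scene'] [0.5816 0.1288 0.0645] -115.3
tray ['top'] [ 0.6005 -0.1045  0.0717] -175.8
tray ['scene'] [ 0.6099 -0.1018  0.0676] -167.0
tray ['top', 'scene'] [ 0.6007 -0.1034  0.0709] -297.9
```

Request:
step_arm(dp=[[0,0,0],[0,0,0],[0,0,0],[0,0,0],[0,0,0],[0,0,0],[0,0,0],[0,0,0],[0,0,0],[0,0,0],[0,0,0],[0,0,0],[0,0,0],[0,0,0],[0,0,0],[-0.0134,-0.0029,0],[0,0,0],[0,0,0]], roll=[-0.11,-0.11,-0.11,-0.11,-0.11,-0.11,-0.11,-0.11,-0.11,-0.11,-0.11,-0.11,-0.11,-0.11,-0.11,0,0,0], claw=[0.85,0.85,0.85,0.85,0.85,0.85,0.85,0.85,0.85,0.85,0.85,0.85,0.85,0.85,0.85,0.85,0.85,0.85])

```text
time_s: 28.18
ee_pos: [0.5606, -0.3013, 0.1502]
eef_rot: [0.655, 0.756, -0.0, 0.0]
wrist_force: [0.0, -0.4, -0.0]
opening: 0.0725
```

Request:
step_arm(dp=[[0,0,0.01],[0,0,0.02],[0,0,0.02],[0,0,0.02],[0,0,0.02],[0,0,0.016],[0,0,0.014],[0,0,0.01],[0,0,0.008],[0,0,0.005],[0,0,0.002],[0,0,0],[0,0,0]], roll=[0.0,0,0,0,0,0,0,0,0,0,0,0,0], claw=[0.82,0.82,0.82,0.82,0.82,0.82,0.82,0.82,0.82,0.82,0.82,0.82,0.82])

```text
time_s: 29.27
ee_pos: [0.561, -0.3012, 0.0059]
eef_rot: [0.653, 0.757, 0.0, 0.001]
wrist_force: [-0.5, 0.1, 0.3]
opening: 0.07
```

Request:
step_arm(dp=[[0,0,0],[0,0,0],[0,0,0],[0,0,0],[0,0,0],[0,0,0],[0,0,0],[0,0,0],[0,0,0],[0,0,0]], roll=[0,0,0,0,0,0,0,0,0,0], claw=[0.79,0.77,0.75,0.73,0.71,0.69,0.66,0.6,0.4,0.4])

```text
time_s: 30.1
ee_pos: [0.5609, -0.3011, 0.0059]
eef_rot: [0.653, 0.757, -0.0, 0.0]
wrist_force: [-0.5, 1.0, 5.5]
opening: 0.0588
```

Request:
step_arm(dp=[[0,0,-0.001],[0,0,-0.003],[0,0,-0.006],[0,0,-0.009],[0,0,-0.011],[0,0,-0.012],[0,0,-0.012],[0,0,-0.012],[0,0,-0.011],[0,0,-0.009],[0,0,-0.006],[0,0,-0.003],[0,0,-0.001],[0,0,0]], roll=[0,0,0,0,0,0,0,0,0,0,0,0,0,0], claw=[0.4,0.4,0.4,0.4,0.4,0.4,0.4,0.4,0.4,0.4,0.4,0.4,0.4,0.4])

```text
time_s: 31.27
ee_pos: [0.5605, -0.3009, 0.1008]
eef_rot: [0.653, 0.757, -0.0, -0.0]
wrist_force: [0.6, -0.1, -4.0]
opening: 0.0582
```

Request:
step_arm(dp=[[0.0019,0.0007,0],[0.0047,0.0017,0],[0.0075,0.0028,0],[0.0103,0.0038,0],[0.0117,0.0044,0],[0.0117,0.0044,0],[0.0117,0.0044,0],[0.0117,0.0044,0],[0.0117,0.0044,0],[0.0117,0.0044,0],[0.0117,0.0044,0],[0.0117,0.0044,0],[0.0117,0.0044,0],[0.0117,0.0044,0],[0.0117,0.0044,0],[0.0117,0.0044,0],[0.0103,0.0038,0],[0.0075,0.0028,0],[0.0047,0.0017,0],[0.0019,0.0007,0]], roll=[0,0,0,0,0,0,0,0,0,0,0,0,0,0,0,0,0,0,0,0], claw=[0.4,0.4,0.4,0.4,0.4,0.4,0.4,0.4,0.4,0.4,0.4,0.4,0.4,0.4,0.4,0.4,0.4,0.4,0.4,0.4])

```text
time_s: 32.93
ee_pos: [0.6031, -0.1026, 0.1011]
eef_rot: [0.653, 0.757, -0.0, 0.0]
wrist_force: [0.5, -0.2, -3.8]
opening: 0.0585
```

Request:
step_arm(dp=[[0,0,0],[0,0,0],[0,0,0],[0,0,0],[0,0,0],[0,0,0],[0,0,0],[0,0,0],[0,0,0],[0,0,0],[0,0,0]], roll=[0.004,0.008,0.012,0.013,0.013,0.013,0.012,0.008,0.004,0,0], claw=[0.4,0.4,0.4,0.4,0.4,0.4,0.4,0.4,0.4,0.4,0.4])

```text
time_s: 33.85
ee_pos: [0.6029, -0.1034, 0.1011]
eef_rot: [0.686, 0.728, -0.0, 0.0]
wrist_force: [0.1, 0.2, -3.9]
opening: 0.0582
```

```bash
cat > m3.py <<'E'
from h import *
import sys; tag=sys.argv[1]; z=float(sys.argv[2])
for c in('top','scene'): save(c+tag,env.grab_frame(c))
M=masks('small_box',(.603,-.103),z+.035,.08); T=masks('tub',(.605,-.12),z+.06,.08)
ig={c:cv2.dilate(T[c].astype(np.uint8),np.ones((3,3)))>0 for c in T}
for c in M:
    if M[c].any(): print('small_box',c,*[np.round(v,4) for v in fit('small_box',z,M,ig,(.603,-.103,.06),[c])])
for c in('top','scene'):
    for r in env.place_of(c,'tub')[:3]: print('tub',c,round(r['confidence'],2),at(c,r['centre'],z+.042).round(3))
s=env.get_state();print(s['ee_pos'].round(4),s['eef_rot'].round(3),s['time_s'])
E
python3 m3.py _j .0897
```

```text
small_box top [ 0.6039 -0.0967 -0.056 ] 2.0575
small_box scene [ 0.5977 -0.1023  0.0268] 0.4411
tub top 0.53 [ 0.605 -0.131  0.132]
tub top 0.42 [ 0.725 -0.113  0.132]
tub scene 0.65 [ 0.61  -0.111  0.132]
tub scene 0.53 [ 0.833 -0.128  0.132]
[ 0.6029 -0.1034  0.1011] [ 0.686  0.728 -0.     0.   ] 34.25
```

Request:
step_arm(dp=[[0,0,0.002],[0,0,0.004],[0,0,0.005],[0,0,0.004],[0,0,0.003],[0,0,0.002],[0,0,0.0015],[0,0,0.0015],[0,0,0.001],[0,0,0.001],[0,0,0],[0,0,0]], roll=[0,0,0,0,0,0,0,0,0,0,0,0], claw=[0.4,0.4,0.4,0.4,0.4,0.4,0.4,0.4,0.4,0.4,0.4,0.4])

```text
time_s: 35.25
ee_pos: [0.6029, -0.1034, 0.0762]
eef_rot: [0.686, 0.728, 0.0, 0.0]
wrist_force: [0.0, 0.0, -2.7]
opening: 0.0583
```

Request:
step_arm(dp=[[0,0,0.0006],[0,0,0.0005],[0,0,0],[0,0,0]], roll=[0,0,0,0], claw=[0.4,0.4,0.4,0.4])

```text
time_s: 35.58
ee_pos: [0.6031, -0.1034, 0.0758]
eef_rot: [0.686, 0.728, 0.0, 0.0]
wrist_force: [-2.4, 1.0, 3.4]
opening: 0.0581
```

Request:
step_arm(dp=[[0,0,0],[0,0,0],[0,0,0],[0,0,0],[0,0,0],[0,0,0],[0,0,-0.003],[0,0,-0.006],[0,0,-0.012],[0,0,-0.02],[0,0,-0.025],[0,0,-0.025],[0,0,-0.01],[-0.015,-0.004,0],[-0.03,-0.008,0],[-0.03,-0.008,0],[-0.03,-0.008,0],[-0.03,-0.008,0],[-0.03,-0.008,0],[-0.03,-0.008,0]], roll=[0,0,0,0,0,0,0,0,0,0,0,0,0,0,0,0,0,0,0,0], claw=[0.64,0.68,0.71,0.75,0.79,0.82,0.82,0.82,0.82,0.82,0.82,0.82,0.82,0.82,0.82,0.82,0.82,0.82,0.82,0.82])

```text
time_s: 37.25
ee_pos: [0.5622, -0.3026, 0.1762]
eef_rot: [0.686, 0.728, 0.0, 0.0]
wrist_force: [1.5, -0.3, 0.2]
opening: 0.0701
```

```bash
python3 m3.py _k .07; python3 edge.py _k "[('riser',.19,.22,.067,(.581,.129,.065)),('tray',.16,.19,.086,(.58,.1285,.07)),('lid',.17,.2,.07,(.603,-.103,.06)),('sb',.06,.14,.112,(.603,-.103,.06))]"
python3 - <<'E'
import cv2,numpy as np
a=cv2.imread('pics/top_k.png')[150:250,170:400];b=cv2.imread('pics/scene_k.png')[150:290,150:400]
f=lambda i,w:cv2.resize(i,(w,int(i.shape[0]*w/i.shape[1])),interpolation=cv2.INTER_CUBIC)
A=f(a,600);B=f(b,590)
cv2.imwrite('pics/crop5.png',np.vstack([A,np.pad(B,((0,0),(0,10),(0,0)))]))
E
```

```text
small_box top [ 0.6058 -0.1039  0.0562] 0.0477
small_box scene [ 0.6034 -0.1033  0.0517] 0.0486
tub top 0.68 [ 0.739 -0.113  0.112]
tub top 0.67 [ 0.603 -0.13   0.112]
tub top 0.17 [ 0.481 -0.574  0.112]
tub scene 0.61 [ 0.605 -0.119  0.112]
tub scene 0.49 [ 0.824 -0.12   0.112]
tub scene 0.42 [0.739 0.299 0.112]
[ 0.5632 -0.3     0.1762] [0.685 0.729 0.    0.   ] 37.65
riser ['top'] [0.5823 0.143  0.0661] -63.8
riser ['scene'] [0.5805 0.1296 0.0641] -86.2
riser ['top', 'scene'] [0.5808 0.1438 0.0667] -146.0
tray ['top'] [0.5778 0.127  0.0709] -174.6
tray ['scene'] [0.5913 0.126  0.0704] -136.4
tray ['top', 'scene'] [0.5785 0.126  0.0678] -287.0
lid ['top'] [ 0.6038 -0.1041  0.0588] -182.8
lid ['scene'] [ 0.6021 -0.1023  0.0598] -141.9
lid ['top', 'scene'] [ 0.603  -0.1032  0.06  ] -313.0
sb ['top'] [ 0.6067 -0.101   0.0633] -73.0
sb ['scene'] [ 0.6029 -0.1004  0.0607] -59.0
sb ['top', 'scene'] [ 0.6047 -0.1006  0.0605] -114.0
```

View pics/crop5.png

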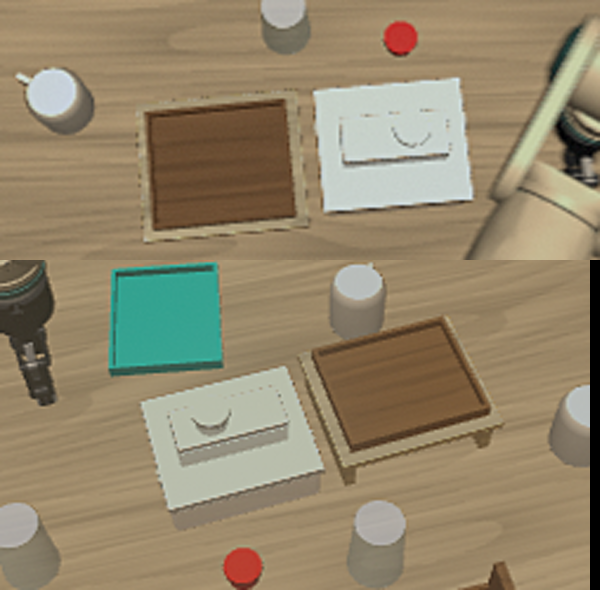

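```bash
python3 -c "
from cell import env
print(env.job_done())"
```

```text
the job is handed in; nothing more can be done
None
```

The job is done and handed in at about 38 s, within the 64 s limit. I lifted the small box with the tub on it and set both on the free worktop to the right. I then slid the tray onto the riser: dragged by its gripped rim across the lid, then pushed the last stretch with the rim loose between the fingers. Last, I put the small box with the tub back on the big box's lid.

**Last checks:**
- **Small box:** within about 3 mm of the lid's centre and 0.01 rad of its direction.
- **Tub:** upright on the small box, about 20 mm off its middle, roughly as it started.
- **Tray:** flat on the riser, about 2–3 mm off centre towards the robot and turned about 0.006 rad from it.
- **Big box:** in the same place before and after putting the small box back. I have no good measurement of it from before the tray slid.
- **Crockery and look-alikes:** the ones in my last picture looked untouched. The bowls, plates and the rest of the worktop were outside it.

**What failed or disagreed:**
- My first closings on the tray's rim missed. The fingertips seemed to sit about 20 mm above the reported TCP, and the rim was gripped after lowering further.
- The two cameras differ by 2–3 mm.
- With the tray on the riser, the top-camera edge fit locked onto the wrong edge (y about 0.14). I used the fit from before the slide and the scene camera instead.
- The scene-camera edge fit of the tray gave an x about 12 mm too large, so I used its outline.

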